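# Open the bedside book rest and fit its spring

## Robot

A 6-joint arm with a two-finger parallel gripper is mounted at the origin on the work surface. World frame = base frame: x ahead of the robot, y to its left, z up, the work surface at z = 0. Lengths are in m, angles in rad, forces in N, time in s.
With the tool pointing down it reaches from about 0.35 to 0.85 m from the base axis. Payload 8.1 kg.
Tool frame: the origin (TCP) lies on the centre line of the jaws, within the pads' length; the fingertips stand 22 mm ahead of it and the grasp point (between the pads) lies 3 mm ahead of it; z points along the fingers, y is the line along which they close (so a half turn about z gives the same grasp; the last joint's range is limited). The gripper opens to 93 mm and grips with 3 to 60 N. Pads are 15 mm wide; open, the fingers measure 128 mm over their backs; the gripper's body (75 mm by 188 mm) begins 65 mm behind the grasp point.
Start: joints at [-1.285, 0.13, 1.488, -0, 1.523, -0.085], TCP at [0.217, -0.559, 0.214] pointing down, gripper open.
Joint ranges: [-2.96, 2.96], [-0.89, 2.26], [0.02, 2.5], [-1.34, 4.48], [0, 2.73], [-2.66, 2.66]. Speed limits (rad/s): [2.39, 2.39, 2.79, 3.14, 3.14, 3.14].

## Interface

Orientations are given as a 3x3 rotation matrix whose columns are the frame's x, y, z axes.
In Python, from rig import ctrl gives the robot as it stands.
- The arm moves only by the tool send_rows, never from a script. Its argument "series" is a list of rows, each a list of 3 entries, a list of its own where there are three numbers: the turn, a rotation vector about the tool's x, y, z in rad, then the shift along the tool's x, y, z in mm, then the closure in counts, from 0 (fully open) to 255 (shut). A call has 1 to 8 rows; each row is the pose to reach, as a shift and turn from the pose commanded when the call began, along the tool's axes at that moment; what a row does not reach only later rows make up. A row lasts 1/12 s, in which the tool goes at most 41.7 mm and 7.16 degrees, less where a joint would pass 70% of its speed; a pose out of reach is approached as far as the arm can. A call with a gripper value outside its range is refused whole. The fingers move at their own pace and stop on an object; "newtons" is the grip in N (left out, the last holds). Time passes only in rows, so rows that repeat a pose let the fingers close. It gives the time, the measured TCP pose, the force, the opening and the grip force at its end, in the units of the state.
- ctrl.get_obs(): the state, without advancing time (a new reading comes with each control period).
- ctrl.capture(name): name is "scene" or "top" or "wrist"; returns the picture (400x640x3 uint8, red, green, blue); there is no depth.
- ctrl.calibration(name): a dict with "vfov" (degrees; the focal length in pixels is half the picture's height over the tangent of half this angle, whatever the lens; pixels are square), "cx", "cy" (the principal point, pixels), "distortion" ([k1, k2, p1, p2, k3] as OpenCV has them; the pictures are not rectified), "world_to_cam" (4x4, takes a point from world to camera coordinates); the wrist camera has in their place "hand_eye" (4x4, takes a point from camera to tool coordinates, whose origin is the TCP and whose axes are the flange's). Camera axes: x right, y down, z forward; pixel columns grow to the right and rows downward; lengths in m; the calibration is good to about 2 mm. A picture is of the moment at which its call begins: read the wrist's pose just before it. calibration takes no time and is no camera call.
- ctrl.close_job(): hands the job in; it is judged then, once.
The state is a dict: "clock": time; "qpos": joint angles; "qvel": joint speeds; "effort": joint torques, N m; "tool_pos": TCP position; "orientation": TCP orientation; "force": force on the tool from outside, world axes, zero at the start; "wrist_torque": the same for the moment, N m; "finger_gap": opening from 0.0 (shut) to 1.0 (fully open); "grasp_force": force on a finger pad.
Only numpy, scipy, OpenCV 4.12 (cv2) and the standard library are available. Lean on these libraries where they do the work, as an engineer would, in place of code of your own. Each camera call takes 0.05 s, during which the arm holds its last target. There are 200 camera calls.

## Task

Set up the folding book rest by the bed: swing its folded post up and over until it snaps into its open, leaning position, then thread the loose coil spring over the end of the post and slide it down until it sits fully home on the post's collar, twisting it slightly if the coils snag. Let go of it there, and leave the other things on the board where they are.

Things in the scene. Friction and masses are not known exactly. Their poses are not given: they have to be found in the camera images.
- rest_hinge (a point): Hinge centre of the folding book rest, 45 mm above the board; x level, the way the folded post points; y along the hinge; z up. Fixed grey base plate, x -72 to +162 mm, 110 mm wide, 6 mm thick; 22 mm high book lip at its +x end; two steel hinge cheeks (36 mm long, 60 mm high, outer faces y +-24 mm); a slim spring strut runs from the hinge to a bracket at x -50 mm, under 60 mm high.
- post (a joint): Angle of the post about the hinge, rad: 0 folded (lying level along the hinge's +x), 1.571 upright, 2.007 fully open at its stop (leaning 25 degrees past upright, towards the hinge's -x). Over-centre sprung: from either side of about 1.28 rad it is driven to the nearer stop. Lifting it from folded takes about 4 N at the tip; pushing it off the open stop about 3 N at the tip.
- post_tip (a point): Middle of the free end of the aluminium post, a plain round rod 26 mm in diameter whose last 6 mm taper to 18 mm; 112 mm from the hinge axis. x axis points outward along the post, y along the hinge. When folded the rod's axis is 39 mm above the base plate and the rod is free all round beyond the collar (only a small rubber pad beneath it, 60 mm from the hinge).
- post_seat (a point): Centre of the top face of the post's collar (a dark steel disc, 46 mm diameter, 6 mm thick), 34 mm from the hinge axis, 78 mm below the post's tip; the spring comes to sit on this face. x axis points outward along the post.
- spring: Stiff steel coil spring, standing upright on the board at the start: 68 mm long, 42.5 mm outside diameter, 33.5 mm bore (about 33 mm usable), wire 4.5 mm, closed flat ends, about 0.1 kg, both ends alike; it hardly yields. Origin at the centre of its underside, z along its length, upward.
- spring_mid (a point): Middle of the spring, on its axis, halfway along its length (34 mm from either end). Seated, it lies 34 mm above the collar face along the post.
- mug: Bystander: white ceramic mug, 80 mm across, 92 mm high. Origin at the centre of its underside.
- bowl: Bystander: small white plastic bowl, 100 mm across, 45 mm high. Origin at the centre of its underside.
- hair_grip: Bystander: steel hair grip lying flat, 74 mm long, 14 mm wide, 4 mm high. Origin at its middle, on the board.
- torch: Bystander: black torch lying on its flat keel, about 150 mm long along its x axis, 42 mm high, press button at its +x end, towards the bed. Origin near its middle, on the board.
- glasses_case: Bystander: black spectacle case, 155 x 62 x 44 mm. Origin at the centre of its underside.
- pill_bottle: Bystander: small amber pill jar, 38 mm across, 62 mm high. Origin at the centre of its underside.
- medicine_box: Bystander: grey plastic medicine box, 110 x 160 x 120 mm, with a tilt-out bin in its -x face; fixed. Origin at the centre of its underside.

How it is judged:
By the outcome, as a careful person would: the job done as asked, in the order asked, and still so for the second after the job is handed in, with the robot touching nothing.
It also fails if it takes over 58 s, if anything falls off the work surface, if the arm or the gripper's body presses on something with over 40 N, if the wrist force passes 120 N, or if a joint passes its speed limit or range.

## Working session

There is one attempt and no reset: what is moved stays moved. The work goes in short steps, Python scripts to look and compute and a tool call to move; the robot and the scene stay as the last step left them, time stands still between calls to the robot, and variables do not carry over. Pictures are saved under pics/ and viewed, at most 10 in all, crops included, and the job is handed in when it is done.

Besides the shell and the picture viewer there is one more tool, called by a JSON object that holds its "method" and its "body", one argument or row to a line. send_rows: Moves the arm, as the interface text tells. Its arguments: {"type":"object","properties":{"series":{"type":"array","items":{"type":"array"}},"newtons":{"type":"number"}},"required":["series"]}

```bash
mkdir -p pics; ls; python3 - <<'E'
from rig import ctrl
import cv2,numpy as np
np.set_printoptions(precision=4,suppress=True)
for n in ("scene","top"):
    im=ctrl.capture(n); cv2.imwrite(f"pics/{n}0.png",im[:,:,::-1]); print(n,ctrl.calibration(n))
print(ctrl.calibration("wrist")); print(ctrl.get_obs())
E
```

```text
pics
scene {'vfov': 49.93913439396481, 'cx': 319.2720791164562, 'cy': 199.96860119072292, 'distortion': array([-0.0771,  0.    ,  0.    ,  0.    ,  0.    ]), 'world_to_cam': array([[ 0.2305,  0.9728, -0.0242, -0.1147],
       [ 0.5182, -0.1437, -0.8431, -0.2506],
       [-0.8236,  0.1818, -0.5372,  1.5371],
       [ 0.    ,  0.    ,  0.    ,  1.    ]])}
top {'vfov': 45.97959198742897, 'cx': 322.5562773308202, 'cy': 201.11225231144536, 'distortion': array([-0.0124,  0.    ,  0.    ,  0.    ,  0.    ]), 'world_to_cam': array([[-0.0031, -1.    , -0.002 , -0.0394],
       [-0.9827,  0.0035, -0.1851,  0.5349],
       [ 0.1851,  0.0014, -0.9827,  1.1188],
       [ 0.    ,  0.    ,  0.    ,  1.    ]])}
{'vfov': 67.47918894355777, 'cx': 323.80450121023836, 'cy': 196.79279339039917, 'distortion': array([-0.0069,  0.    ,  0.    ,  0.    ,  0.    ]), 'hand_eye': array([[-0.0019, -0.9627, -0.2707,  0.0753],
       [ 1.    , -0.0018, -0.0006,  0.0003],
       [ 0.0001, -0.2707,  0.9627, -0.1708],
       [ 0.    ,  0.    ,  0.    ,  1.    ]])}
{'clock': 0.1, 'qpos': array([-1.2854,  0.1311,  1.4892, -0.    ,  1.523 , -0.0854]), 'qvel': array([ 0.0012,  0.001 , -0.0019,  0.0003,  0.0002,  0.0001]), 'effort': array([  0.0018, -56.1341, -49.3095,   0.0771,   0.0291,  -0.    ]), 'tool_pos': array([ 0.2173, -0.5587,  0.2134]), 'orientation': array([[ 0.9321,  0.3623, -0.0005],
       [ 0.3623, -0.9321,  0.0016],
       [ 0.0001, -0.0017, -1.    ]]), 'force': array([-0.4632, -0.6123, -0.9346]), 'wrist_torque': array([0.0308, 0.0316, 0.0419]), 'grasp_force': 0.0, 'finger_gap': 0.9986552678424443}
```

View pics/scene0.png

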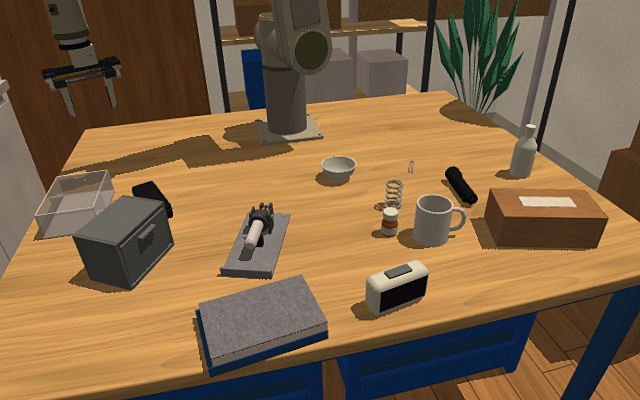

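View pics/top0.png

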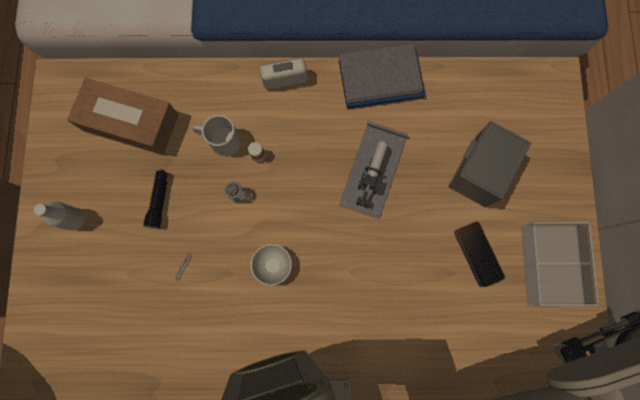

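The scene picture shows the rest at about (258,235) and the spring at (394,195). In the top view the rest is at about (373,170) and the spring at (238,192). I'll enlarge both.

```bash
python3 - <<'E'
import cv2,numpy as np
t=cv2.imread("pics/top0.png");s=cv2.imread("pics/scene0.png")
a=cv2.resize(t[115:225,330:420],None,fx=5,fy=5,interpolation=2)   # 450x550
b=cv2.resize(t[170:215,215:265],None,fx=6,fy=6,interpolation=2) #300x270
c=cv2.resize(s[170:220,370:420],None,fx=5,fy=5,interpolation=2) #250x250
o=np.zeros((600,800,3),np.uint8);o[:550,:450]=a;o[:270,470:770]=b;o[300:550,470:720]=c
o=cv2.convertScaleAbs(o,alpha=1.5)
cv2.imwrite("pics/c1.png",o)
E
cat > h.py <<'E'
from rig import ctrl
import cv2,numpy as np
from scipy.spatial.transform import Rotation as R
np.set_printoptions(precision=4,suppress=True)
def K(c):
    f=200/np.tan(np.radians(c["vfov"]/2));return np.array([[f,0,c["cx"]],[0,f,c["cy"]],[0,0,1]])
def cam(n,obs=None):
    c=ctrl.calibration(n)
    if n=="wrist":
        T=np.eye(4);T[:3,:3]=obs["orientation"];T[:3,3]=obs["tool_pos"]
        W=np.linalg.inv(T@c["hand_eye"])
    else: W=c["world_to_cam"]
    return K(c),c["distortion"],W
def ray(C,px):
    u=cv2.undistortPoints(np.array([[px]],float),C[0],C[1])[0,0]
    M=np.linalg.inv(C[2]);return M[:3,3],M[:3,:3]@np.array([u[0],u[1],1])
def atz(C,px,z):
    o,d=ray(C,px);return o+d*(z-o[2])/d[2]
def proj(C,P):
    return cv2.projectPoints(np.atleast_2d(P).astype(float),cv2.Rodrigues(C[2][:3,:3])[0],C[2][:3,3],C[0],C[1])[0][:,0]
E
python3 - <<'E'
from h import *
C=cam("top")
for p in [(370,124),(407,135),(379,216),(341,207)]: print(p,atz(C,p,.006))
for p in [(380,145),(370,185)]: print(p,atz(C,p,.045))
E
```

```text
(370, 124) [ 0.751  -0.1678  0.006 ]
(407, 135) [ 0.7202 -0.265   0.006 ]
(379, 216) [ 0.5038 -0.1854  0.006 ]
(341, 207) [ 0.5275 -0.0884  0.006 ]
(380, 145) [ 0.6806 -0.1879  0.045 ]
(370, 185) [ 0.5763 -0.1602  0.045 ]
```

View pics/c1.png

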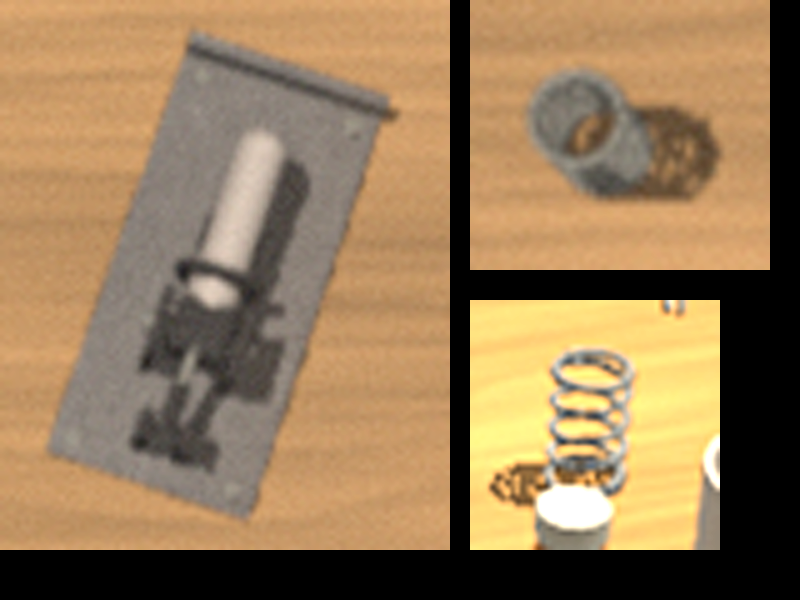

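Seen enlarged, the spring's upper ring is centred at crop (573,115) and the post tip is at (266,130). The plate corners are at (55,452), (248,518), (193,32) and (388,97). I'll fit the rest's pose from these.

```bash
python3 - <<'E'
from h import *
from scipy.optimize import least_squares
C=cam("top");S=cam("scene")
f=lambda x,y:((x+.5)/5-.5+330,(y+.5)/5-.5+115)
obs=np.array([f(52,452),f(248,519),f(193,32),f(388,97),f(266,130)])
L=np.array([[-.072,.055,-.039],[-.072,-.055,-.039],[.162,.055,-.023],[.162,-.055,-.023],[.112,0,.003]])
def W(p,L): c,s=np.cos(p[2]),np.sin(p[2]);return np.c_[p[0]+c*L[:,0]-s*L[:,1],p[1]+s*L[:,0]+c*L[:,1],.045+L[:,2]]
r=least_squares(lambda p:(proj(C,W(p,L))-obs).ravel(),[.57,-.16,-.35])
print(r.x,np.degrees(r.x[2]),r.fun.reshape(-1,2))
print("scene proj",proj(S,W(r.x,L)))
g=lambda x,y:((x-470+.5)/6-.5+215,(y+.5)/6-.5+170)
tp=atz(C,g(573,115),.066);print("spring top",tp,"bottom",atz(C,g(612,163),0.002))
s=lambda x,y:((x-470+.5)/5-.5+370,(y-300+.5)/5-.5+170)
print("spring scene top",atz(S,s(592,371),.066),"bottom",atz(S,s(587,477),.003))
E
```

```text
[ 0.5834 -0.1591 -0.333 ] -19.0778917060414 [[-0.9144 -0.2199]
 [ 0.6907  0.082 ]
 [-0.5928 -0.3319]
 [ 0.5135 -0.3653]
 [ 0.2923  0.7888]]
scene proj [[290.171  212.9609]
 [247.4961 211.3607]
 [271.8053 270.8294]
 [219.7804 267.9781]
 [249.7976 244.3819]]
spring top [0.5634 0.182  0.066 ] bottom [0.556  0.1771 0.002 ]
spring scene top [0.5625 0.1782 0.066 ] bottom [0.5634 0.1797 0.003 ]
```

```bash
cat >> h.py <<'E'
RH=[.5834,-.1591,-.333]
def goal(pos,Rm):
    o=ctrl.get_obs();R0=o["orientation"]
    print("turn",R.from_matrix(R0.T@Rm).as_rotvec().round(3),"shift",((R0.T@(np.array(pos)-o["tool_pos"]))*1000).round(1),"t",o["clock"])
def down(yaw,lean=0): # tool x at yaw, z down; lean tips z towards +x
    return R.from_euler("z",yaw).as_matrix()@R.from_euler("y",-lean).as_matrix()@np.diag([1,-1,-1.])
E
python3 - <<'E'
from h import *
goal([.673,-.190,.200],down(-.333)); print(down(0,.4))
E
```

```text
turn [-0.002  0.     0.704] shift [ 558.4 -178.5   13.8] t 0.1
[[ 0.9211  0.      0.3894]
 [ 0.     -1.      0.    ]
 [ 0.3894  0.     -0.9211]]
```

{"method": "send_rows", "body": {
  "series": [
    [[0,0,0.704],[558.4,-178.5,14],0],
    [[0,0,0.704],[558.4,-178.5,14],0],
    [[0,0,0.704],[558.4,-178.5,14],0],
    [[0,0,0.704],[558.4,-178.5,14],0],
    [[0,0,0.704],[558.4,-178.5,14],0],
    [[0,0,0.704],[558.4,-178.5,14],0],
    [[0,0,0.704],[558.4,-178.5,14],0],
    [[0,0,0.704],[558.4,-178.5,14],0]
  ]
}}

```text
clock: 0.77
tool_pos: [0.4671, -0.3567, 0.2063]
orientation: [[0.945, -0.328, -0.0], [-0.328, -0.945, 0.0], [-0.001, -0.0, -1.0]]
force: [0.2, -0.6, 0.5]
finger_gap: 0.998
grasp_force: 0.0
```

```bash
python3 - <<'E'
from h import *
goal([.673,-.190,.200],down(-.333))
E
```

```text
turn [-0.     0.001 -0.002] shift [ 139.7 -225.1    6.2] t 0.7667
```

{"method": "send_rows", "body": {
  "series": [
    [[0,0,0],[139,-224,6],0],
    [[0,0,0],[139,-224,6],0],
    [[0,0,0],[139,-224,6],0],
    [[0,0,0],[139,-224,6],0],
    [[0,0,0],[139,-224,6],0],
    [[0,0,0],[139,-224,6],0],
    [[0,0,0],[139,-224,6],0],
    [[0,0,0],[139,-224,6],0]
  ]
}}

```text
clock: 1.43
tool_pos: [0.6726, -0.1883, 0.1991]
orientation: [[0.946, -0.323, -0.001], [-0.323, -0.946, 0.002], [-0.002, -0.001, -1.0]]
force: [-1.3, -0.4, 0.1]
finger_gap: 0.997
grasp_force: 0.0
```

```bash
python3 - <<'E'
from h import *
o=ctrl.get_obs();im=ctrl.capture("wrist");C=cam("wrist",o)
x,y,a=RH;X=np.array([np.cos(a),np.sin(a),0])
P=[np.array([x,y,.045])+X*d for d in (0,.034,.112)]
print(o["tool_pos"],proj(C,P))
b=im[:,:,::-1].copy()
for p in proj(C,P): cv2.drawMarker(b,tuple(int(v) for v in p),(0,0,255),0,9)
cv2.imwrite("pics/w1.png",b)
E
```

```text
[ 0.6726 -0.1883  0.1991] [[325.1166 259.1194]
 [325.2212 232.7566]
 [325.4829 166.6183]]
```

View pics/w1.png

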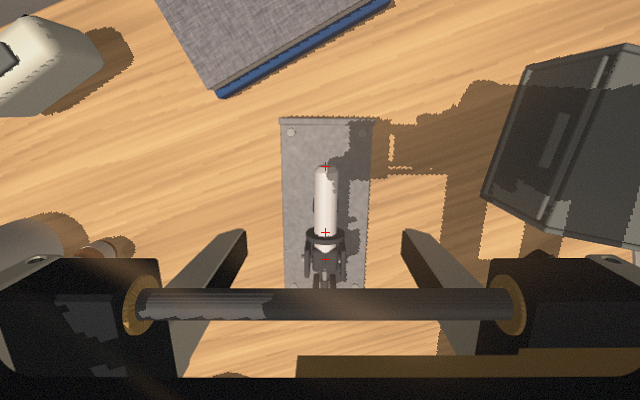

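The projected hinge, collar and tip markers (325,259), (325,233) and (325,167) lie on the post within 2 px, so the fit holds. Now I descend and grip lightly.

{"method": "send_rows", "body": {
  "series": [
    [[0,0,0],[0,0,40],0],
    [[0,0,0],[0,0,80],0],
    [[0,0,0],[0,0,115],0],
    [[0,0,0],[0,0,140],0],
    [[0,0,0],[0,0,150],0],
    [[0,0,0],[0,0,150],0],
    [[0,0,0],[0,0,150],180],
    [[0,0,0],[0,0,150],255]
  ],
  "newtons": 15
}}

```text
clock: 2.15
tool_pos: [0.6723, -0.1934, 0.0539]
orientation: [[0.945, -0.328, 0.004], [-0.328, -0.945, -0.002], [0.004, 0.0, -1.0]]
force: [0.2, 0.3, -0.2]
finger_gap: 0.902
grasp_force: 0.0
```

{"method": "send_rows", "body": {
  "series": [
    [[0,0,0],[0,0,0],255],
    [[0,0,0],[0,0,0],255],
    [[0,0,0],[0,0,0],255],
    [[0,0,0],[0,0,0],255],
    [[0,0,0],[0,0,0],255],
    [[0,0,0],[0,0,0],255]
  ]
}}

```text
clock: 2.65
tool_pos: [0.6708, -0.1921, 0.0508]
orientation: [[0.945, -0.327, 0.0], [-0.327, -0.945, -0.0], [0.0, 0.0, -1.0]]
force: [0.6, 0.1, 0.7]
finger_gap: 0.478
grasp_force: 0.0
```

{"method": "send_rows", "body": {
  "series": [
    [[0,0,0],[0,-2.5,2],255],
    [[0,0,0],[0,-2.5,2],255],
    [[0,0,0],[0,-2.5,2],255],
    [[0,0,0],[0,-2.5,2],255],
    [[0,0,0],[0,-2.5,2],255],
    [[0,0,0],[0,-2.5,2],255]
  ]
}}

```text
clock: 3.15
tool_pos: [0.6713, -0.1899, 0.0484]
orientation: [[0.945, -0.327, -0.001], [-0.327, -0.945, 0.0], [-0.001, 0.0, -1.0]]
force: [0.3, -0.5, -0.7]
finger_gap: 0.203
grasp_force: 11.5
```

{"method": "send_rows", "body": {
  "series": [
    [[0,0,0],[-0.7,0,-11],255],
    [[0,0,0],[-2.7,0,-22],255],
    [[0,0,0],[-6,0,-33],255],
    [[0,0,0],[-10.5,0,-43],255],
    [[0,0,0],[-16,0,-52.5],255],
    [[0,0,0],[-23,0,-61],255],
    [[0,0,0],[-31,0,-69],255],
    [[0,0,0],[-40,0,-76],255]
  ]
}}

```text
clock: 3.82
tool_pos: [0.6335, -0.1766, 0.1266]
orientation: [[0.945, -0.327, 0.001], [-0.327, -0.945, -0.001], [0.002, 0.0, -1.0]]
force: [-0.4, -0.5, 0.7]
finger_gap: 0.003
grasp_force: 0.0
```

```bash
python3 - <<'E'
from h import *
b=ctrl.capture("scene")[:,:,::-1]
cv2.imwrite("pics/s2.png",cv2.resize(b[130:290,180:340],None,fx=3.5,fy=3.5,interpolation=2))
E
```

```text
(no output)
```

View pics/s2.png

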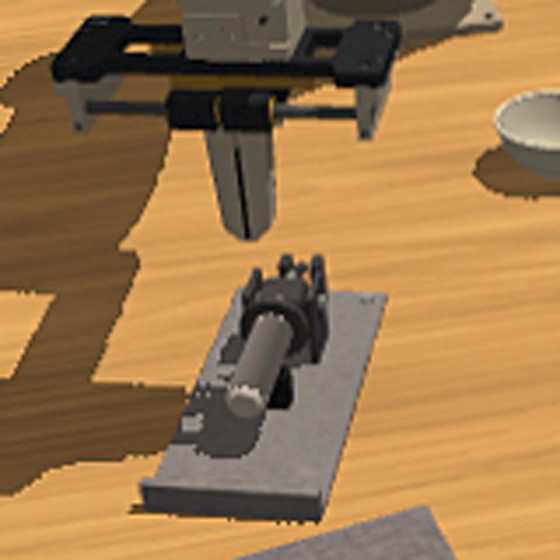

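The post slipped out and is still folded; the shut fingertips are at scene (250,198) and the rod's end at (250,245). I'll check where the tips should project.

```bash
python3 - <<'E'
from h import *
S=cam("scene");o=ctrl.get_obs();print(o["tool_pos"],o["finger_gap"],o["force"])
T=o["tool_pos"]
print("tips",proj(S,[T-[0,0,.022]]),"tcp",proj(S,[T]))
x,y,a=RH;X=np.array([np.cos(a),np.sin(a),0]);H=np.array([x,y,.045])
print("tip,seat,hinge",proj(S,[H+X*.112,H+X*.034,H]))
E
```

```text
[ 0.6332 -0.1764  0.1281] 0.0060423307332643575 [ 1.8455 -0.5725  1.5833]
tips [[253.1721 206.1486]] tcp [[252.072  197.5348]]
tip,seat,hinge [[249.9414 245.5076]
 [257.9525 224.0926]
 [261.1298 215.6161]]
```

```bash
python3 - <<'E'
from h import *
c=ctrl.calibration("wrist");W=np.linalg.inv(c["hand_eye"]);C=(K(c),c["distortion"],W)
for z in (.022,.011,0,-.02): print(z,proj(C,[[s,y,z] for y in (-.0465,.0465) for s in (0,.0075)]).round(0).tolist())
b=ctrl.capture("wrist")[:,:,::-1].copy()
for z,col in ((.022,(0,0,255)),(.003,(0,255,0))):
    for p in proj(C,[[s,0,z] for s in (-.0075,.0075)]): cv2.drawMarker(b,tuple(int(v) for v in p),col,0,7)
cv2.imwrite("pics/w2.png",cv2.resize(b[110:310,190:450],None,fx=3,fy=3))
E
```

```text
0.022 [[256.0, 227.0], [256.0, 216.0], [391.0, 226.0], [392.0, 216.0]]
0.011 [[253.0, 233.0], [252.0, 222.0], [395.0, 232.0], [396.0, 222.0]]
0 [[249.0, 240.0], [248.0, 228.0], [399.0, 239.0], [400.0, 228.0]]
-0.02 [[240.0, 254.0], [239.0, 242.0], [408.0, 254.0], [409.0, 242.0]]
```

View pics/w2.png

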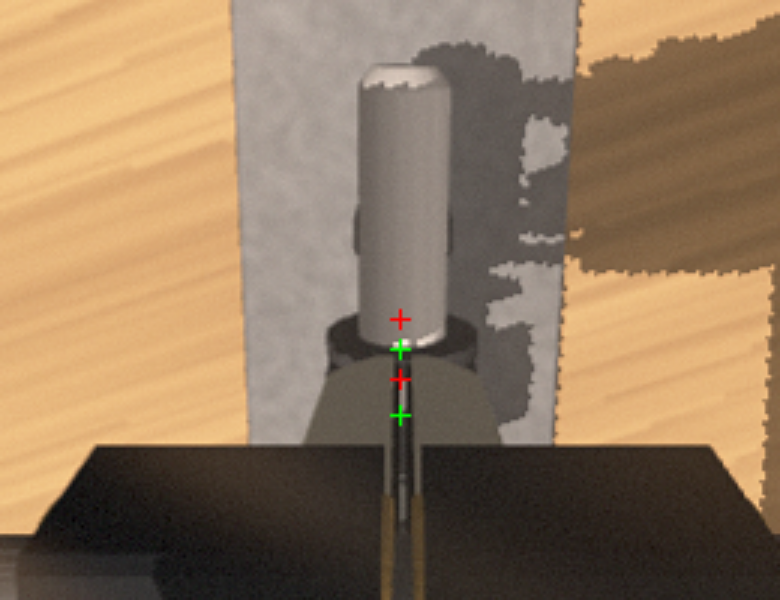

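The shut fingertips appear at crop (400,357), which agrees with the 22 mm given. But the rod and plate look smaller than predicted, so the arm seems to sit about 18 mm higher than it reports. I'll fit that offset.

```bash
python3 - <<'E'
from h import *
from scipy.optimize import least_squares
o=ctrl.get_obs();x,y,a=RH;Rz=R.from_euler("z",a).as_matrix();H=np.array([x,y,.045])
Wd=lambda L:H+np.atleast_2d(L)@Rz.T
o1=dict(tool_pos=np.array([.6726,-.1883,.1991]),orientation=np.array([[.946,-.323,-.001],[-.323,-.946,.002],[-.002,-.001,-1]]))
def res(p,full=False):
    e=[]
    def C(ob):
        q=dict(tool_pos=ob["tool_pos"]+p[:3],orientation=R.from_rotvec(p[3:6]).as_matrix()@ob["orientation"]);return cam("wrist",q)
    A,B=C(o1),C(o)
    e+=list((proj(A,Wd([[.162,.055,-.023],[.162,-.055,-.023],[.112,0,.005]]))-[[281,117.5],[374,118],[325.5,165.5]]).ravel())
    e+=list((proj(B,Wd([[.112,0,.005]]))-[[324.5,131.8]]).ravel())
    for yy,pts in ((.055,[(232,0),(246,430)]),(-.055,[(580,0),(556,430)])):
        q=proj(B,Wd([[.15,yy,-.039],[-.02,yy,-.039]]))
        for (u,v) in pts:
            U,V=u/3+190,v/3+110;t=(V-q[0,1])/(q[1,1]-q[0,1]);e.append(q[0,0]+t*(q[1,0]-q[0,0])-U)
    q=proj(B,Wd([[.09,.013,0],[.09,-.013,0]]));e.append((q[1,0]-q[0,0])-29.8)
    return np.r_[e,np.array(p[3:6])*100]
r=least_squares(res,np.zeros(6));print(r.x,res(r.x).round(1));print(res(np.zeros(6)).round(1))
S=cam("scene");T=o["tool_pos"]+r.x[:3];print(proj(S,[T-[0,0,.022]]))
E
```

```text
[-0.0021  0.0007  0.0045  0.0031 -0.0053  0.0088] [-2.3 -0.2  1.2  0.4  0.9 -0.   0.2 -0.   0.1  1.3 -0.7 -0.8  0.3  0.3
 -0.5  0.9]
[-4.2  1.7  0.5  1.4  0.1  2.1 -0.9  2.7 -2.3  0.5 -1.2 -0.1  0.8  0.
  0.   0. ]
[[253.1147 204.2894]]
```

The open fingertips in w1 (245,229) and (402,229) match tool z≈0, not +22 mm. So the tips sit at the reported TCP, and I gripped only the top of the rod. I'll regrip about 22 mm deeper.

{"method": "send_rows", "body": {
  "series": [
    [[0,0,0],[20,0,-15],80],
    [[0,0,0],[41,0,-15],80],
    [[0,0,0],[41,0,-15],80],
    [[0,0,0],[41,0,-15],80],
    [[0,0,0],[41,0,-15],80],
    [[0,0,0],[41,0,-15],80],
    [[0,0,0],[41,0,-15],80],
    [[0,0,0],[41,0,-15],80]
  ],
  "newtons": 20
}}

```text
clock: 4.58
tool_pos: [0.6721, -0.1899, 0.1397]
orientation: [[0.945, -0.327, -0.0], [-0.327, -0.945, 0.0], [-0.0, 0.0, -1.0]]
force: [0.2, 0.5, 0.4]
finger_gap: 0.528
grasp_force: 0.0
```

```bash
python3 - <<'E'
from h import *
x,y,a=RH
goal([x+.093*np.cos(a),y+.093*np.sin(a),.026],down(-.333));print(ctrl.get_obs()["finger_gap"])
E
```

```text
turn [ 0.  0. -0.] shift [ -0.8  -0.2 113.7] t 4.5833
0.5275596479706466
```

{"method": "send_rows", "body": {
  "series": [
    [[0,0,0],[0,0,25],80],
    [[0,0,0],[0,0,55],80],
    [[0,0,0],[0,0,85],80],
    [[0,0,0],[0,0,105],80],
    [[0,0,0],[0,0,114],80],
    [[0,0,0],[0,0,114],80],
    [[0,0,0],[0,0,114],255],
    [[0,0,0],[0,0,114],255]
  ]
}}

```text
clock: 5.25
tool_pos: [0.674, -0.1907, 0.0282]
orientation: [[0.945, -0.327, 0.003], [-0.327, -0.945, -0.001], [0.003, 0.0, -1.0]]
force: [-0.0, 0.2, 1.0]
finger_gap: 0.59
grasp_force: 0.0
```

{"method": "send_rows", "body": {
  "series": [
    [[0,0,0],[0,0,0],255],
    [[0,0,0],[0,0,0],255],
    [[0,0,0],[0,0,0],255],
    [[0,0,0],[0,0,0],255],
    [[0,0,0],[0,0,0],255],
    [[0,0,0],[0,0,0],255],
    [[0,0,0],[0,0,0],255]
  ]
}}

```text
clock: 5.83
tool_pos: [0.6728, -0.1904, 0.0263]
orientation: [[0.945, -0.327, 0.001], [-0.327, -0.945, -0.0], [0.001, 0.0, -1.0]]
force: [-0.9, -0.7, 4.8]
finger_gap: 0.278
grasp_force: 20.0
```

The gap is now 26 mm, a full grip. Lifting along the arc.

{"method": "send_rows", "body": {
  "series": [
    [[0,0,0],[-0.7,0,-11],255],
    [[0,0,0],[-2.7,0,-22],255],
    [[0,0,0],[-6,0,-33],255],
    [[0,0,0],[-10.5,0,-43],255],
    [[0,0,0],[-16,0,-52.5],255],
    [[0,0,0],[-23,0,-61],255],
    [[0,0,0],[-31,0,-69],255],
    [[0,0,0],[-40,0,-76],255]
  ]
}}

```text
clock: 6.5
tool_pos: [0.6342, -0.1767, 0.1025]
orientation: [[0.945, -0.327, 0.0], [-0.327, -0.945, 0.0], [0.0, -0.0, -1.0]]
force: [1.3, -2.0, -6.8]
finger_gap: 0.273
grasp_force: 20.0
```

{"method": "send_rows", "body": {
  "series": [
    [[0,0,0],[-9.5,0,-6],255],
    [[0,0,0],[-19.6,0,-10.5],255],
    [[0,0,0],[-30,0,-14],255],
    [[0,0,0],[-41,0,-16],255],
    [[0,0,0],[-52,0,-17],255],
    [[0,0,0],[-63.5,0,-16],255],
    [[0,0,0],[-74.5,0,-14.5],255],
    [[0,0,0],[-85,0,-11],255]
  ]
}}

```text
clock: 7.17
tool_pos: [0.5553, -0.149, 0.1164]
orientation: [[0.945, -0.327, 0.005], [-0.327, -0.945, -0.001], [0.005, -0.001, -1.0]]
force: [-0.9, 1.2, 1.7]
finger_gap: 0.093
grasp_force: 1.7
```

{"method": "send_rows", "body": {
  "series": [
    [[0,0,0],[0,0,0],0],
    [[0,0,0],[0,0,-10],0],
    [[0,0,0],[0,0,-40],0],
    [[0,0,0],[0,0,-80],0],
    [[0,0,0],[0,0,-115],0],
    [[0,0,0],[0,0,-130],0],
    [[0,0,0],[0,0,-130],0],
    [[0,0,0],[0,0,-130],0]
  ]
}}

```text
clock: 7.83
tool_pos: [0.5557, -0.1498, 0.2455]
orientation: [[0.945, -0.327, 0.004], [-0.327, -0.945, -0.002], [0.005, 0.0, -1.0]]
force: [0.6, 0.3, -0.9]
finger_gap: 0.616
grasp_force: 0.0
```

```bash
python3 - <<'E'
from h import *
b=ctrl.capture("scene")[:,:,::-1];t=ctrl.capture("top")[:,:,::-1]
x,y,a=RH;X=np.array([np.cos(a),np.sin(a),0]);H=np.array([x,y,.045]);d=np.cos(2.007)*X+[0,0,np.sin(2.007)]
print(proj(cam("scene"),[H,H+d*.034,H+d*.112]).round(1).tolist(),proj(cam("top"),[H,H+d*.034,H+d*.112]).round(1).tolist(),H+d*.112)
o=np.hstack([cv2.resize(b[150:280,200:320],None,fx=4,fy=4,interpolation=2)[:, :400],cv2.resize(t[110:240,320:420],None,fx=4,fy=4,interpolation=2)])
cv2.imwrite("pics/c3.png",cv2.convertScaleAbs(o,alpha=1.4))
E
```

```text
[[261.1, 215.6], [261.2, 201.2], [261.3, 167.7]] [[369.5, 182.3], [368.9, 184.9], [367.4, 191.4]] [ 0.5387 -0.1436  0.1465]
```

View pics/c3.png

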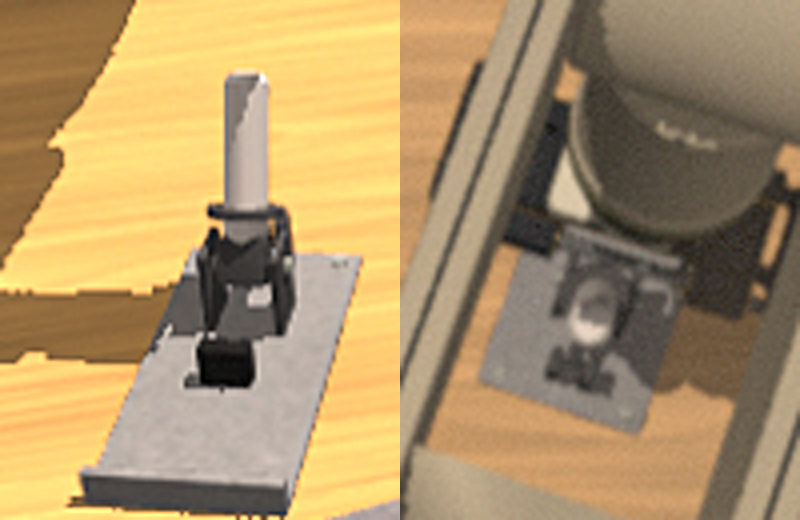

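The post is open: its tip is at scene (261.6,168.6) against (261.3,167.7) predicted, and at top (368.6,191) against (367.4,191.4). I'll take a wrist picture for later and go to the spring.

```bash
python3 - <<'E'
from h import *
o=ctrl.get_obs();b=ctrl.capture("wrist")[:,:,::-1];cv2.imwrite("pics/wpost.png",b)
np.savez("wpost.npz",p=o["tool_pos"],R=o["orientation"])
goal([.563,.180,.20],down(-.333))
E
```

```text
turn [-0.     0.002 -0.   ] shift [ -98.8 -314.    41.6] t 7.9833
```

{"method": "send_rows", "body": {
  "series": [
    [[0,0,0],[-99,-314,42],0],
    [[0,0,0],[-99,-314,42],0],
    [[0,0,0],[-99,-314,42],0],
    [[0,0,0],[-99,-314,42],0],
    [[0,0,0],[-99,-314,42],0],
    [[0,0,0],[-99,-314,42],0],
    [[0,0,0],[-99,-314,42],0],
    [[0,0,0],[-99,-314,42],0]
  ]
}}

```text
clock: 8.65
tool_pos: [0.5621, 0.1818, 0.1986]
orientation: [[0.945, -0.327, -0.003], [-0.327, -0.945, -0.001], [-0.002, 0.001, -1.0]]
force: [1.2, -0.0, 0.3]
finger_gap: 1.002
grasp_force: 0.0
```

{"method": "send_rows", "body": {
  "series": [
    [[0,0,0],[0,0,0],0],
    [[0,0,0],[0,0,0],0],
    [[0,0,0],[0,0,0],0]
  ]
}}

```text
clock: 8.9
tool_pos: [0.5627, 0.1796, 0.1993]
orientation: [[0.945, -0.326, -0.002], [-0.326, -0.945, -0.001], [-0.002, 0.002, -1.0]]
force: [0.5, -0.6, -1.0]
finger_gap: 0.998
grasp_force: 0.0
```

```bash
python3 - <<'E'
from h import *
goal([.563,.180,.20],down(-.333))
o=ctrl.get_obs();b=ctrl.capture("wrist")[:,:,::-1].copy();cv2.imwrite("pics/wspr.png",b);C=cam("wrist",o)
a=proj(C,[[.563,.180,.066],[.563,.18,0]]);print(o["tool_pos"],a.tolist())
d=np.load("wpost.npz");D=cam("wrist",dict(tool_pos=d["p"],orientation=d["R"]))
x,y,q=RH;X=np.array([np.cos(q),np.sin(q),0]);H=np.array([x,y,.045]);e=np.cos(2.007)*X+[0,0,np.sin(2.007)]
p=proj(D,[H+e*.112,H+e*.034,H]);print(p.tolist())
w=cv2.imread("pics/wpost.png")
A=w[190:390,230:430];B=b[190:390,230:430]
cv2.imwrite("pics/c4.png",np.hstack([cv2.resize(i,None,fx=2,fy=2,interpolation=2) for i in(A,B)]))
E
```

```text
turn [0.002 0.002 0.001] shift [ 0.1 -0.5 -0.7] t 8.9
[0.5627 0.1796 0.1993] [[323.15754016168154, 187.14979833959566], [323.1989700214844, 174.46102587321002]]
[[323.6747979589232, 213.9335757780856], [323.670268170866, 166.13514641430334], [323.6687619541385, 150.13227907186393]]
```

View pics/c4.png

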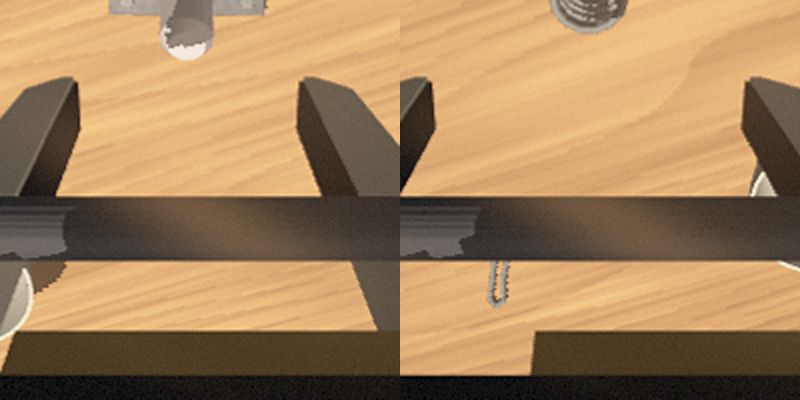

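The post tip's near edge is at (323.5,220) and the spring's ring is centred at column 325, near edge at row 206.5. Each is within about 2 mm of prediction, in the same direction. Now grasp the spring with +1.5 mm x and y corrections.

{"method": "send_rows", "body": {
  "series": [
    [[0,0,0],[1.5,1.3,40],0],
    [[0,0,0],[1.5,1.3,80],0],
    [[0,0,0],[1.5,1.3,115],0],
    [[0,0,0],[1.5,1.3,145],0],
    [[0,0,0],[1.5,1.3,168],0],
    [[0,0,0],[1.5,1.3,178],80],
    [[0,0,0],[1.5,1.3,178],200],
    [[0,0,0],[1.5,1.3,178],255]
  ],
  "newtons": 20
}}

```text
clock: 9.62
tool_pos: [0.565, 0.1772, 0.0233]
orientation: [[0.945, -0.328, 0.0], [-0.328, -0.945, -0.0], [0.0, 0.0, -1.0]]
force: [0.5, 0.5, 0.4]
finger_gap: 0.834
grasp_force: 0.0
```

{"method": "send_rows", "body": {
  "series": [
    [[0,0,0],[0,0,0],255],
    [[0,0,0],[0,0,0],255],
    [[0,0,0],[0,0,0],255],
    [[0,0,0],[0,0,0],255],
    [[0,0,0],[0,0,0],255],
    [[0,0,0],[0,0,0],255],
    [[0,0,0],[0,0,0],255],
    [[0,0,0],[0,0,0],255]
  ]
}}

```text
clock: 10.28
tool_pos: [0.565, 0.1783, 0.0234]
orientation: [[0.945, -0.327, 0.001], [-0.327, -0.945, 0.0], [0.001, -0.0, -1.0]]
force: [-0.7, -0.7, 4.8]
finger_gap: 0.448
grasp_force: 20.0
```

```bash
cat >> h.py <<'E'
_X=np.array([np.cos(RH[2]),np.sin(RH[2]),0]);_H=np.array([RH[0],RH[1],.045]);_E=np.cos(2.007)*_X+[0,0,np.sin(2.007)]
BIAS=np.array([.002,-.0007,-.004])
def over(h,b=.028): # spring bottom h beyond the hinge along the open post
    goal(_H+_E*(h+b)+BIAS,down(-.333,2.007-np.pi/2))
E
python3 - <<'E'
from h import *
over(.152);print(_H+_E*.18+BIAS)
E
```

```text
turn [-0.     0.435 -0.   ] shift [  53.9  312.7 -180.9] t 10.2833Traceback (most recent call last):
  File "<stdin>", line 2, in <module>
NameError: name '_H' is not defined. Did you mean: 'RH'?
```

{"method": "send_rows", "body": {
  "series": [
    [[0,0,0],[0,0,-15],255],
    [[0,0,0],[0,0,-40],255],
    [[0,0,0],[0,0,-75],255],
    [[0,0,0],[0,0,-110],255],
    [[0,0,0],[0,0,-150],255],
    [[0,0,0],[0,0,-185],255],
    [[0,0,0],[0,0,-205],255],
    [[0,0,0],[0,0,-210],255]
  ]
}}

```text
clock: 10.95
tool_pos: [0.5666, 0.1786, 0.2379]
orientation: [[0.945, -0.327, 0.007], [-0.327, -0.945, 0.002], [0.006, -0.004, -1.0]]
force: [1.3, 0.5, -0.6]
finger_gap: 0.446
grasp_force: 20.0
```

```bash
python3 - <<'E'
from h import *
over(.162)
E
```

```text
turn [-0.004  0.43  -0.001] shift [ 48.  313.8  23.8] t 10.95
```

{"method": "send_rows", "body": {
  "series": [
    [[0,0.06,0],[10,20,0],255],
    [[0,0.14,0],[20,55,0],255],
    [[0,0.24,0],[30,90,0],255],
    [[0,0.33,0],[40,130,0],255],
    [[0,0.4,0],[48,170,0],255],
    [[0,0.43,0],[48,205,0],255],
    [[0,0.43,0],[48,240,0],255],
    [[0,0.43,0],[48,265,0],255]
  ]
}}

```text
clock: 11.62
tool_pos: [0.5208, -0.0895, 0.2296]
orientation: [[0.86, -0.327, 0.391], [-0.297, -0.945, -0.136], [0.414, 0.001, -0.91]]
force: [0.7, -0.8, -0.3]
finger_gap: 0.446
grasp_force: 20.0
```

```bash
python3 - <<'E'
from h import *
over(.152)
E
```

```text
turn [0.001 0.009 0.   ] shift [-3.3 45.3 26.6] t 11.6167
```

{"method": "send_rows", "body": {
  "series": [
    [[0,0.009,0],[-3,20,0],255],
    [[0,0.009,0],[-3,36,8],255],
    [[0,0.009,0],[-3,45,18],255],
    [[0,0.009,0],[-3,45,26],255],
    [[0,0.009,0],[-3,45,26],255],
    [[0,0.009,0],[-3,45,26],255],
    [[0,0.009,0],[-3,45,26],255]
  ]
}}

```text
clock: 12.2
tool_pos: [0.5162, -0.1323, 0.2073]
orientation: [[0.856, -0.326, 0.401], [-0.295, -0.945, -0.138], [0.424, -0.0, -0.906]]
force: [0.1, 0.3, -1.0]
finger_gap: 0.447
grasp_force: 20.0
```

```bash
python3 - <<'E'
from h import *
over(.152)
o=ctrl.get_obs();b=ctrl.capture("scene")[:,:,::-1];t=ctrl.capture("top")[:,:,::-1]
import h
S=cam("scene");T=cam("top")
for C in (S,T): print(proj(C,[h._H+h._E*v for v in (.034,.112,.152,.22)]).round(1).tolist())
A=cv2.resize(b[120:240,210:310],None,fx=5,fy=5,interpolation=2)
B=cv2.resize(t[140:240,330:390],None,fx=5,fy=5,interpolation=2)
O=np.zeros((600,800,3),np.uint8);O[:,:500]=A;O[:500,500:]=B
cv2.imwrite("pics/c5.png",cv2.convertScaleAbs(O,alpha=1.3))
E
```

```text
turn [-0.001 -0.002  0.001] shift [-2.8  3.4  2.2] t 12.2
[[261.2, 201.2], [261.3, 167.7], [261.3, 150.3], [261.5, 120.3]]
[[368.9, 184.9], [367.4, 191.4], [366.6, 195.2], [365.0, 202.2]]
```

View pics/c5.png

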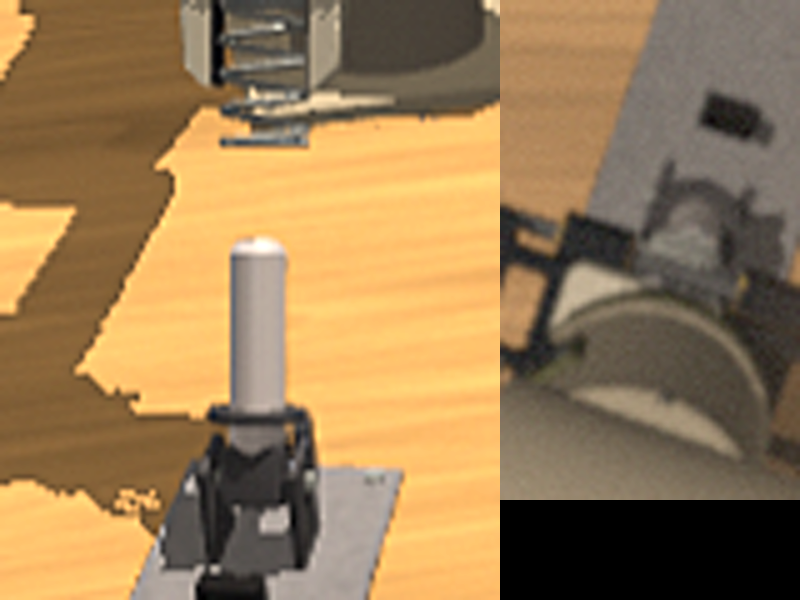

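Scene view: the spring's lower ring is centred at (262.8,148.6), above the post at column 261.6. The remaining 3.4 mm y correction aligns them. Correct and start threading.

{"method": "send_rows", "body": {
  "series": [
    [[0,0,0],[-2.5,3,0],255],
    [[0,0,0],[-2.5,3,5],255],
    [[0,0,0],[-2.5,3,12],255],
    [[0,0,0],[-2.5,3,20],255],
    [[0,0,0],[-2.5,3,28],255],
    [[0,0,0],[-2.5,3,34],255],
    [[0,0,0],[-2.5,3,34],255],
    [[0,0,0],[-2.5,3,34],255]
  ]
}}

```text
clock: 12.97
tool_pos: [0.5263, -0.1399, 0.1749]
orientation: [[0.856, -0.327, 0.4], [-0.296, -0.945, -0.138], [0.423, -0.0, -0.906]]
force: [-0.7, -0.4, -1.3]
finger_gap: 0.45
grasp_force: 20.0
```

```bash
python3 - <<'E'
from h import *
over(.034);print(ctrl.get_obs()["force"])
E
```

```text
turn [ 0.    -0.001 -0.   ] shift [-0.2 -0.5 85.7] t 12.9667
[-0.6814 -0.3554 -1.2933]
```

{"method": "send_rows", "body": {
  "series": [
    [[0,0,0],[0,0,3],255],
    [[0,0,0],[0,0,7],255],
    [[0,0,0],[0,0,11],255],
    [[0,0,0],[0,0,15],255],
    [[0,0,0],[0,0,19],255],
    [[0,0,0],[0,0,23],255],
    [[0,0,0],[0,0,27],255],
    [[0,0,0],[0,0,30],255]
  ]
}}

```text
clock: 13.63
tool_pos: [0.5387, -0.1441, 0.1482]
orientation: [[0.856, -0.327, 0.401], [-0.296, -0.945, -0.139], [0.425, -0.0, -0.905]]
force: [-0.8, -0.2, -1.4]
finger_gap: 0.446
grasp_force: 20.0
```

{"method": "send_rows", "body": {
  "series": [
    [[0,0,0],[0,0,4],255],
    [[0,0,0],[0,0,8],255],
    [[0,0,0],[0,0,12],255],
    [[0,0,0],[0,0,16],255],
    [[0,0,0],[0,0,20],255],
    [[0,0,0],[0,0,24],255],
    [[0,0,0],[0,0,28],255],
    [[0,0,0],[0,0,32],255]
  ]
}}

```text
clock: 14.3
tool_pos: [0.5518, -0.1487, 0.1195]
orientation: [[0.855, -0.327, 0.402], [-0.296, -0.945, -0.139], [0.425, 0.0, -0.905]]
force: [0.6, 0.7, -0.8]
finger_gap: 0.444
grasp_force: 20.0
```

```bash
python3 - <<'E'
from h import *
over(.034);print(ctrl.get_obs()["force"])
E
```

```text
turn [ 0.    -0.003 -0.   ] shift [-1.1 -0.5 24.1] t 14.3
[ 0.6266  0.7025 -0.7926]
```

{"method": "send_rows", "body": {
  "series": [
    [[0,0,0],[-0.5,-0.3,3],255],
    [[0,0,0],[-0.5,-0.3,6],255],
    [[0,0,0],[-0.5,-0.3,9],255],
    [[0,0,0],[-0.5,-0.3,12],255],
    [[0,0,0],[-0.5,-0.3,14],255],
    [[0,0,0],[-0.5,-0.3,16],255],
    [[0,0,0],[-0.5,-0.3,18],255],
    [[0,0,0],[-0.5,-0.3,19],255]
  ]
}}

```text
clock: 14.97
tool_pos: [0.5589, -0.1509, 0.1022]
orientation: [[0.855, -0.327, 0.402], [-0.296, -0.945, -0.139], [0.425, 0.0, -0.905]]
force: [0.4, -0.6, -1.5]
finger_gap: 0.446
grasp_force: 20.0
```

{"method": "send_rows", "body": {
  "series": [
    [[0,0,0],[0,0,1],255],
    [[0,0,0],[0,0,2],255],
    [[0,0,0],[0,0,3],255],
    [[0,0,0],[0,0,4],255],
    [[0,0,0],[0,0,4],255]
  ]
}}

```text
clock: 15.38
tool_pos: [0.5605, -0.1514, 0.0986]
orientation: [[0.855, -0.327, 0.402], [-0.296, -0.945, -0.139], [0.425, -0.0, -0.905]]
force: [-0.8, -0.7, -1.0]
finger_gap: 0.45
grasp_force: 20.0
```

{"method": "send_rows", "body": {
  "series": [
    [[0,0,0],[0,0,0.7],255],
    [[0,0,0],[0,0,1.4],255],
    [[0,0,0],[0,0,2],255],
    [[0,0,0],[0,0,2],255]
  ]
}}

```text
clock: 15.72
tool_pos: [0.5614, -0.1517, 0.097]
orientation: [[0.855, -0.327, 0.402], [-0.296, -0.945, -0.139], [0.425, 0.0, -0.905]]
force: [-0.5, 0.1, -1.3]
finger_gap: 0.445
grasp_force: 20.0
```

{"method": "send_rows", "body": {
  "series": [
    [[0,0,0],[0,0,0.7],255],
    [[0,0,0],[0,0,1.4],255],
    [[0,0,0],[0,0,2],255],
    [[0,0,0],[0,0,2],255]
  ]
}}

```text
clock: 16.05
tool_pos: [0.5628, -0.1521, 0.0972]
orientation: [[0.855, -0.327, 0.403], [-0.296, -0.945, -0.139], [0.426, 0.0, -0.904]]
force: [-13.7, 4.8, 15.9]
finger_gap: 0.446
grasp_force: 20.0
```

```bash
python3 - <<'E'
from h import *
over(.034)
E
```

```text
turn [ 0.    -0.004  0.   ] shift [-2.1 -0.1 -1. ] t 16.05
```

{"method": "send_rows", "body": {
  "series": [
    [[0,0,0.06],[0,0,-0.5],255],
    [[0,0,0.12],[0,0,-0.5],255],
    [[0,0,0.06],[0,0,-0.5],255],
    [[0,0,0],[0,0,-0.5],255],
    [[0,0,0],[0,0,-0.5],255]
  ]
}}

```text
clock: 16.47
tool_pos: [0.5629, -0.1525, 0.0975]
orientation: [[0.856, -0.324, 0.404], [-0.292, -0.946, -0.14], [0.427, 0.002, -0.904]]
force: [-6.3, 0.2, 8.8]
finger_gap: 0.447
grasp_force: 20.0
```

Contact came within 1 mm of where the collar should be. Relax, then open.

{"method": "send_rows", "body": {
  "series": [
    [[0,0,0],[-1,0,-0.3],255],
    [[0,0,0],[-1,0,-0.3],160],
    [[0,0,0],[-1,0,-0.3],80],
    [[0,0,0],[-1,0,-0.3],60],
    [[0,0,0],[-1,0,-0.3],60],
    [[0,0,0],[-1,0,-0.3],60],
    [[0,0,0],[-1,0,-0.3],60],
    [[0,0,0],[-1,0,-0.3],60]
  ]
}}

```text
clock: 17.13
tool_pos: [0.5607, -0.1514, 0.0952]
orientation: [[0.856, -0.327, 0.401], [-0.296, -0.945, -0.139], [0.425, -0.0, -0.905]]
force: [1.4, -0.3, 0.3]
finger_gap: 0.758
grasp_force: 0.0
```

{"method": "send_rows", "body": {
  "series": [
    [[0,0,0],[0,0,-8],40],
    [[0,0,0],[0,0,-20],40],
    [[0,0,0],[0,0,-40],40],
    [[0,0,0],[0,0,-65],40],
    [[0,0,0],[0,0,-95],40],
    [[0,0,0],[0,0,-120],40],
    [[0,0,0],[0,0,-135],40],
    [[0,0,0],[0,0,-140],40]
  ]
}}

```text
clock: 17.8
tool_pos: [0.5054, -0.1323, 0.2267]
orientation: [[0.853, -0.327, 0.407], [-0.295, -0.945, -0.141], [0.43, 0.0, -0.903]]
force: [0.3, 0.4, 0.3]
finger_gap: 0.84
grasp_force: 0.0
```

```bash
python3 - <<'E'
from h import *
import h
b=ctrl.capture("scene")[:,:,::-1];S=cam("scene")
print(proj(S,[h._H+h._E*v for v in (.034,.102,.112)]).round(1).tolist())
A=cv2.resize(b[150:250,210:310],None,fx=5,fy=5,interpolation=2)
B=cv2.resize(b[120:320,20:540],None,fx=.55,fy=.55,interpolation=3)
O=np.zeros((500,800,3),np.uint8);O[:,:500]=A;O[:B.shape[0],510:510+B.shape[1]]=B
cv2.imwrite("pics/c6.png",cv2.convertScaleAbs(O,alpha=1.3))
E
```

```text
[[261.2, 201.2], [261.2, 172.0], [261.3, 167.7]]
```

View pics/c6.png

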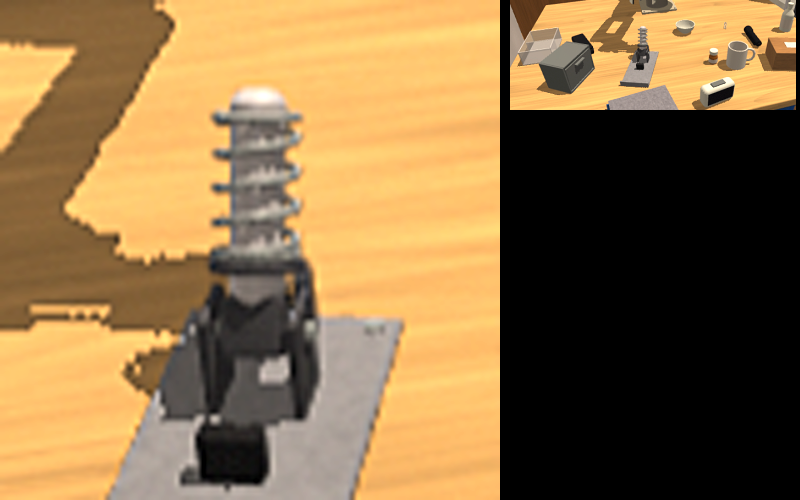

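The spring's top ring is at row 173.4, against about 173 predicted when seated, and its bottom coil rests on the collar at (262,201). The post is still open, the gripper is clear and the other things are in place, so I'm handing in.

```bash
python3 -c "
from rig import ctrl
print(ctrl.close_job())"
```

```text
the job is handed in; nothing more can be done
None
```

The book rest's post is snapped open, and the spring is threaded over it and released, resting fully on the collar. The first lift slipped off the post and needed a deeper grip. I touched nothing else on the board and handed the job in at about 18 s.

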